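# Centre-punch the last hole of a bracket blank

### The job

The bracket blank on the table has three holes drilled and the place of the fourth scribed as a white cross. Take the automatic centre punch, which lies on the table, stand it upright with its nose on the cross and press it straight down, no harder than it needs, until its spring snaps; spot the blank nowhere else. Then lower the punch nose-down into the mug to put it away and let go, leaving the blank, the mug and the other tools where they are.

Things in the scene. Friction and masses are not known exactly. Their poses are not given: they have to be found in the camera images.
- punch_ball (a point): Centre of the smooth bright steel ball, 26 mm in diameter, at one end of the centre punch. Its x axis runs along the punch from nose to ball (up when the punch stands nose-down). Pinched lightly (3 to 5 N) by the ball in the air, the punch swings about the pinch line until it hangs within some degrees of vertical; gripped hard (40 N or more) it keeps its angle.
- punch_barrel (a point): Centre of the punch's dark hexagonal steel barrel, 26 mm across flats, 75 mm long, 59.5 mm from the ball's centre; same axes. A 16 mm neck joins it to the ball; a 10 mm pointed nose sticks out at the other end, its tip 129 to 137 mm from the ball's centre (set differently each time). About 0.17 kg, balanced near mid-barrel. It lies flat on the table, axis 13 mm up.
- nose (a joint): How far the nose is pushed into the punch, in m: 0 is out, 0.0115 fully in. The push starts near 2.5 N and stays about 3 N for the first 6 mm; then it climbs steeply to a peak of 11 to 17 N at 6 to 8 mm, where the spring snaps: the force drops to about 6 to 9 N and the nose goes on in easily to a hard stop at 11.5 mm. It has snapped once it is past 9 mm. It springs out again when unloaded.
- cross (a point): Crossing point of the two white scribed lines (each 44 mm long) on the top face of the bracket blank, 12 mm above the table.
- blank: The bracket blank: a loose dark steel plate 150 x 110 x 12 mm, 1.5 kg, lying flat, with 12 mm holes near three corners and the scribed cross near the fourth. Origin at the centre of its underside, x along its length, y along its width, z up. The cross is at x = -0.050, y = 0.030.
- mug_floor (a point): Centre of the inner floor of the white mug, 7 mm above the table. The mug stands upright, loose, 0.45 kg, 100 mm high, 82 mm across outside and about 60 mm inside. Its handle points along this point's -y axis; z is up.
- tape_measure: Tape measure standing beside the work, 34 x 72 x 73 mm; origin under its centre. Leave alone.
- try_square: Try square lying behind the blank, 192 x 120 x 16 mm; origin under its centre. Leave alone.
Mind the look-alikes: they are no part of the job. Of the things shaped like the part that bears punch_ball, the dark steel one is meant. Leave any pink or red look-alike of the part that bears mug_floor alone.

How it is judged:
By the outcome, as a careful person would: the job done as asked, in the order asked, and still so for the second after the job is handed in, with the robot touching nothing.
It also fails if it takes over 61 s, if anything falls off the work surface, if the arm or the gripper's body presses on something with over 40 N, if the wrist force passes 120 N, or if a joint passes its speed limit or range.

### The arm

A 6-joint arm with a two-finger parallel gripper is mounted at the origin on a cart in front of the work surface, level with it; the furniture and walls round the work are solid. World frame = base frame: x ahead of the robot, y to its left, z up, the work surface at z = 0. Lengths are in m, angles in rad, forces in N, time in s.
With the tool pointing down it reaches from about 0.3 to 0.775 m from the base axis. Payload 14.6 kg.
Tool frame: the origin (TCP) lies at the very end of the fingers, on their centre line; the grasp point (between the pads) lies 19 mm behind it (ctrl.hold_point_z is the distance from the TCP to the grasp point, in m); x points along the fingers, y is the direction in which the jaws open and shut, and the axes are right-handed (so a half turn about x gives the same grasp; the last joint's range is limited). The gripper opens to 94 mm and grips with 3 to 60 N. Pads are 16 mm wide; open, the fingers measure 119 mm over their backs; the gripper's body (75 mm by 177 mm) begins 78 mm behind the grasp point.
Start: joints at [1.246, 0.3, 1.521, -0, 1.321, -0.067], TCP at [0.14, 0.532, 0.205] pointing down, gripper open.
Joint ranges: [-3.03, 3.03], [-0.79, 2.21], [0.23, 2.52], [-1.04, 4.18], [0, 3.07], [-2.55, 2.55]. Speed limits (rad/s): [2.22, 2.22, 2.57, 3.14, 3.14, 3.14].

### API

Orientations are given as [roll, pitch, yaw] about the fixed x, y, z axes, in that order (R = Rz(yaw) Ry(pitch) Rx(roll)).
In Python, from station import get_obs, camera, ticket, ctrl gives the robot as it stands.
- The arm moves only by the tool step_arm, never from a script. Its argument "motion" is a list that holds one entry, the list of rows, each a list of 6 numbers: the shift along the tool's x, y, z in m, then the turn, a rotation vector about the tool's x, y, z in degrees. A call has 1 to 12 rows; each row shifts and turns the commanded pose from where the row before left it, along the tool's axes as they then stand; what a row does not reach is not made up. A row lasts 1/8 s, in which the tool goes at most 62.5 mm and 10.7 degrees, less where a joint would pass 70% of its speed; a pose out of reach is approached as far as the arm can. A call is refused whole if a number of a shift passes 0.0625 or a number of a turn 10.7, either way. A call with a gripper value outside its range is refused whole. "fingers" is the finger opening in m, from 0 to 0.094, set as the call begins (left out, the last holds). The fingers move at their own pace and stop on an object; "squeeze" is the grip in N (left out, the last holds). Time passes only in rows, so rows that do not move let the fingers close. It gives the time, the measured TCP pose, the force and the opening at its end, in the units of the state.
- get_obs(): the state, without advancing time (a new reading comes with each control period).
- camera(name): name is "side" or "top"; returns a dict with "pixels" (480x640x3 uint8, red, green, blue), "fx", "fy", "cx", "cy" (pixels), "extrinsics" (4x4, takes a point from world to camera coordinates). Camera axes: x right, y up, looking along -z (the intrinsics and any distortion apply to the point x, -y, -z); pixel columns grow to the right and rows downward; lengths in m; the calibration is good to about 2 mm. A picture is of the moment at which its call begins. There is no depth.
- ticket.hand_in(): hands the job in, once; it reports no verdict.
The state is a dict: "time_s": time; "qpos": joint angles; "joint_vel": joint speeds; "tau": joint torques, N m; "ee_pos": TCP position; "eef_rot": TCP orientation; "force": force on the tool from outside, world axes, zero at the start; "moment": the same for the moment, N m; "grip_width": finger opening in m.
Only numpy, scipy, OpenCV 4.12 (cv2) and the standard library are available. Lean on these libraries where they do the work, as an engineer would, in place of code of your own. Each camera call takes 0.05 s, during which the arm holds its last target.

## Working session

There is one attempt and no reset: what is moved stays moved. The work goes in short steps, Python scripts to look and compute and a tool call to move; the robot and the scene stay as the last step left them, time stands still between calls to the robot, and variables do not carry over. Pictures are saved under pics/ and viewed, and the job is handed in when it is done.

Besides the shell and the picture viewer there is one more tool, called after "Request:" as a command line: name --argument value ..., lists and objects as JSON in quotes. step_arm: Moves the arm, as the interface text tells. Its arguments: {"type":"object","properties":{"motion":{"type":"array","items":{"type":"array","items":{"type":"array","items":{"type":"number"}}}},"fingers":{"type":"number"},"squeeze":{"type":"number"}},"required":["motion"]}

```bash
ls; mkdir -p pics; python3 - <<'E'
from station import get_obs,camera,ctrl
import cv2,numpy as np
print(get_obs(), ctrl.hold_point_z)
for n in("side","top"):
    c=camera(n);cv2.imwrite(f"pics/{n}0.png",c["pixels"][:,:,::-1]);print(n,{k:(np.round(v,4).tolist() if k!='pixels' else 0) for k,v in c.items()})
E
```

```text
pics
{'time_s': 0.0, 'qpos': array([ 1.24638824e+00,  3.00475624e-01,  1.52161022e+00,  2.91739928e-06,
        1.32069666e+00, -6.66107179e-02]), 'joint_vel': array([-8.67753165e-04,  4.89475222e-04,  9.48826479e-05, -7.70842181e-04,
       -6.63394209e-05, -9.83185563e-04]), 'tau': array([-4.66998936e-04, -5.31807017e+01, -3.52742851e+01,  7.09010242e-02,
        2.43107253e-02, -6.10261282e-05]), 'ee_pos': array([0.14014332, 0.53156178, 0.20487153]), 'eef_rot': array([-1.63978195,  1.56960648, -1.89758004]), 'force': array([-0.602264  ,  0.05559899,  0.42225429]), 'moment': array([ 1.29942443e-02, -1.04268576e-05, -3.24165236e-02]), 'grip_width': 0.09393228466280525} 0.0188
side {'pixels': 0, 'fx': 485.9725, 'fy': 485.9725, 'cx': 324.2967, 'cy': 247.2082, 'extrinsics': [[0.9998, 0.0061, -0.0174, -0.5747], [0.0113, 0.5459, 0.8377, -0.0131], [0.0147, -0.8378, 0.5458, -1.4629], [0.0, 0.0, 0.0, 1.0]]}
top {'pixels': 0, 'fx': 492.0206, 'fy': 492.0206, 'cx': 320.4689, 'cy': 241.2641, 'extrinsics': [[0.0006, -1.0, 0.0017, -0.1053], [0.9854, 0.0009, 0.1702, -0.6133], [-0.1702, 0.0016, 0.9854, -1.2676], [0.0, 0.0, 0.0, 1.0]]}
```

View pics/side0.png

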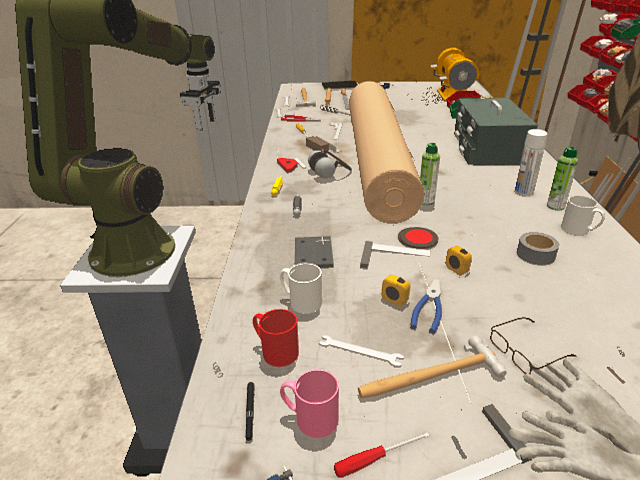

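View pics/top0.png

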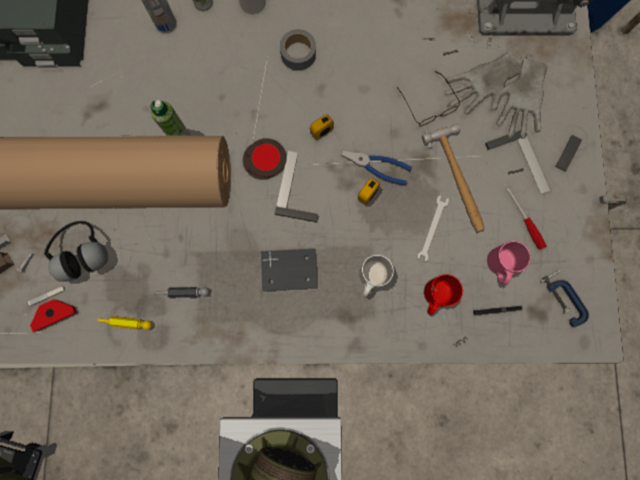

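The dark punch is near top (187,292), with its ball probably at the right end (205,292). The blank is at (289,270) with its cross near (270,260), and the white mug is at (378,273). I'll zoom in on these.

```bash
cat > h.py <<'E'
import numpy as np,cv2
from station import get_obs,camera
def ray(c,u,v):
    T=c["extrinsics"];R=T[:3,:3];o=-R.T@T[:3,3]
    d=R.T@np.array([(u-c["cx"])/c["fx"],-(v-c["cy"])/c["fy"],-1.]);return o,d
def onz(c,u,v,z):
    o,d=ray(c,u,v);return o+d*(z-o[2])/d[2]
def proj(c,p):
    q=c["extrinsics"]@np.append(p,1);return np.array([c["cx"]+c["fx"]*q[0]/-q[2],c["cy"]-c["fy"]*q[1]/-q[2]])
def tri(c1,p1,c2,p2):
    A=np.zeros((3,3));b=np.zeros(3);L=[]
    for c,p in((c1,p1),(c2,p2)):
        o,d=ray(c,*p);d=d/np.linalg.norm(d);P=np.eye(3)-np.outer(d,d);A+=P;b+=P@o;L.append((o,P))
    x=np.linalg.solve(A,b);return x,[np.linalg.norm(P@(x-o)) for o,P in L]
def crop(c,u0,v0,w,h,s,name):
    cv2.imwrite("pics/"+name,cv2.resize(c["pixels"][v0:v0+h,u0:u0+w,::-1],None,fx=s,fy=s,interpolation=cv2.INTER_CUBIC))
E
python3 - <<'E'
from h import *
t=camera("top");s=camera("side")
crop(t,150,240,260,70,3,"t1.png");crop(s,265,185,90,135,4,"s1.png")
E
```

```text
(no output)
```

View pics/t1.png

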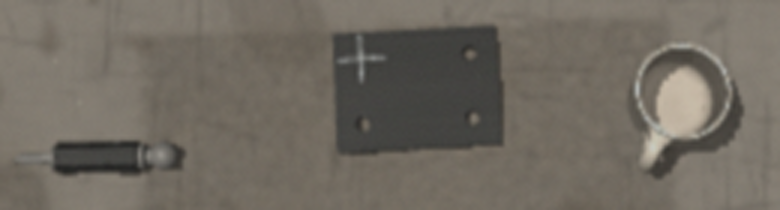

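View pics/s1.png

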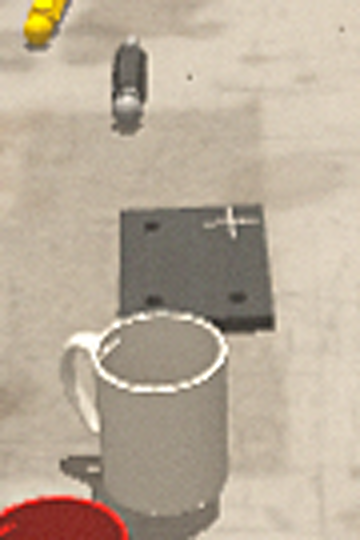

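```bash
python3 - <<'E'
from h import *
t=camera("top");s=camera("side")
g=t["pixels"].astype(int)
# blank dark mask
def region(c,u0,v0,u1,v1,thr):
    G=c["pixels"].max(2);m=np.zeros(G.shape,np.uint8);m[v0:v1,u0:u1]=(G[v0:v1,u0:u1]<thr);return m
G=t["pixels"].max(2)
print("bg",np.median(G[240:310,220:255]),"blank",np.median(G[262:275,280:300]))
m=region(t,255,243,325,297,85);cn,_=cv2.findContours(m,0,2);b=max(cn,key=cv2.contourArea);r=cv2.minAreaRect(b);print("blank px",r)
bx=cv2.boxPoints(r);W=np.array([onz(t,*p,.012) for p in bx]);print(np.round(W,4),"sides",[np.linalg.norm(W[i]-W[i-1]).round(4) for i in range(4)])
# cross
sub=G[246:272,262:280];print(sub)
E
```

```text
bg 113.0 blank 68.0
blank px ((289.0718078613281, 269.8646240234375), (40.62797546386719, 56.08027648925781), 86.98721313476562)
[[ 0.5929  0.0618  0.012 ]
 [ 0.6012 -0.0926  0.012 ]
 [ 0.4895 -0.0986  0.012 ]
 [ 0.4813  0.0536  0.012 ]] sides [np.float64(0.1118), np.float64(0.1546), np.float64(0.112), np.float64(0.1525)]
[[128 128 129 127 126 127 128 127 127 128 130 130 130 128 128 125 127 125]
 [127 128 128 127 125 126 126 126 127 128 128 127 128 129 126 125 124 123]
 [125 126 128 126 123 124 125 125 126 126 126 127 125 125 123 122 123 122]
 [121 123 125 123 120 120 122 121 120 120 120 120 120 116 116 113 112 112]
 [108 108 110 110 105 104 106 106 100 100  99  99  99  92  89  88  89  87]
 [ 82  81  83  79  74  73  79  93  83  72  71  71  71  70  68  68  67  68]
 [ 67  65  67  66  64  63  79 109  98  70  65  64  65  64  65  65  65  66]
 [ 64  65  66  66  67  66  77 103  97  73  65  66  67  65  66  67  65  67]
 [ 64  67  67  67  67  67  75  98  97  73  66  66  67  68  66  66  67  67]
 [ 65  66  68  68  66  65  73  97  98  73  63  66  65  65  65  64  67  65]
 [ 66  67  67  66  65  64 
[... 474 characters left out ...]
 66  66  65  66  65  66]
 [ 68  67  67  68  67  66  64  91 130  88  64  67  67  67  66  67  67  66]
 [ 69  68  67  68  69  68  66  96 138  93  65  67  68  69  68  69  69  68]
 [ 69  68  69  69  68  67  67  88 124  86  66  67  68  67  69  66  68  68]
 [ 69  68  69  70  69  69  68  83 112  83  66  67  67  69  68  69  68  68]
 [ 70  70  69  69  69  69  69  77  91  75  69  68  68  67  68  68  70  69]
 [ 72  68  69  69  69  70  68  68  73  70  68  69  69  70  68  70  68  70]
 [ 72  69  69  69  69  69  69  69  68  69  69  70  70  70  71  69  70  69]
 [ 74  69  69  71  70  69  69  69  70  69  70  69  70  71  69  70  70  70]
 [ 73  69  69  69  69  71  69  69  69  69  69  69  69  69  70  70  69  69]]
```

```bash
python3 - <<'E'
from h import *
t=camera("top");s=camera("side")
print(t["pixels"].max(2)[284:301,152:214])
print(s["pixels"].max(2)[190:220,288:306])
print("side cross");print(s["pixels"].max(2)[233:250,312:336])
E
```

```text
[[128 127 128 ... 117 119 118]
 [128 127 126 ... 118 119 119]
 [127 126 125 ... 118 119 118]
 ...
 [107 109 107 ... 114 115 112]
 [108 109 108 ... 117 115 112]
 [110 109 109 ... 116 115 111]]
[[179 180 180 184 186 185 187 191 192 191 190 194 194 194 194 194 193 196]
 [165 164 169 171 176 171 178 183 189 193 190 192 191 192 192 192 191 187]
 [172 171 169 161 166 171 172 178 182 180 188 193 185 194 191 192 193 195]
 [176 174 171 162 169 171 165 170 174 183 186 189 182 186 189 194 192 196]
 [185 181 179 178 176 177 178 181 185 212 219 188 199 201 198 202 203 204]
 [190 188 186 187 183 182 187 176 166 219 197 161 220 218 210 211 215 215]
 [192 192 191 189 189 185 175 113 125 143 120 143 211 218 217 210 218 217]
 [184 189 187 193 186 186 132  91 108 111 104 110 143 216 219 215 213 216]
 [188 187 193 191 193 169  87  97 115 111 112 105  75 151 226 219 218 214]
 [189 189 190 193 194 153  73 105 111 111 111  98  64 116 232 221 219 220]
 [189 188 193 200 196 144  77 117 113 113 108  98  77 135 237 219 221 215]
 [206 205 210 215 206 110  82 124 115 110 114  94  76 137 235 223 217 222]
 [212 22
[... 2371 characters left out ...]
09 112 118 108 110 109 110 112 104 135 226  98 107 103 111 105 107
  108 166 216 208 211 215]
 [106 117 108 108 111 111 109 110 112 104 115 156 105 107 105 114 114 111
  110 164 216 213 215 218]
 [110 109 109 109 108 107 108 110 107 104 105 103 104 106 106 107 108 108
  107 148 219 216 216 216]
 [110 112 115 108 112 111 113 111 108 102 110 109 107 108 109 109 109 110
  103 138 216 206 213 220]
 [109 108 115 109 109 110 112 112 113 116 106 108 104 109 108 111 111 107
   97 125 212 208 209 210]
 [114 114 112 110 114 107 109 107 108 110 105 109 109 108 109 114 112 112
  100 125 204 209 212 210]
 [113 114 113 109 116 113 113 106 109 115 106 112 102 105 106 111 113 109
  104 120 186 208 208 212]]
```

```bash
cat > cross.py <<'E'
from h import *
def linecross(c,vr,vu,hr,hu,bg):
    """vertical line rows vr within cols vu; horizontal line cols hr within rows hu"""
    G=np.clip(c["pixels"].max(2).astype(float)-bg,0,None)
    P=[];
    for v in vr:
        w=G[v,vu[0]:vu[1]];P.append((v,(w*np.arange(*vu)).sum()/w.sum()))
    Q=[]
    for u in hr:
        w=G[hu[0]:hu[1],u];Q.append((u,(w*np.arange(*hu)).sum()/w.sum()))
    a=np.polyfit(*zip(*P),1);b=np.polyfit(*zip(*Q),1)
    u=500.;v=0
    for _ in range(50): u,v=np.polyval(a,v),np.polyval(b,u)
    return u,v
E
python3 - <<'E'
from cross import *
t=camera("top");s=camera("side")
ct=linecross(t,[252,253,254,255,256,261,262,263,264,265,266],(268,272),[263,264,265,266,267,272,273,274,275,276,277],(257,262),72)
cs=linecross(s,[237,238,242,243,],(321,325),[316,317,318,319,320,324,325,326,327,328],(238,243),112)
print(ct,cs)
for o in(0,.5):
  print(onz(t,ct[0]+o,ct[1]+o,.012),onz(s,cs[0]+o,cs[1]+o,.012),tri(t,np.add(ct,o),s,np.add(cs,o)))
# blank from contour (shift .5)
W=np.array([onz(t,*p,.012) for p in [(269.5,269)]])
# punch top
G=t["pixels"].max(2).astype(int)
np.set_printoptions(linewidth=400)
print(G[284:301,152:214])
# mug rim white
hsv=cv2.cvtColor(t["pixels"],cv2.COLOR_RGB2HSV)
print(G[250:300:2,356:402:1])
E
```

```text
(np.float64(269.7346602847392), np.float64(259.1803583294041)) (np.float64(322.26257134482023), np.float64(240.0217553761293))
[0.57030781 0.03459472 0.012     ] [0.56865041 0.03388819 0.012     ] (array([0.5694789 , 0.03450665, 0.01179444]), [np.float64(0.0008545137952025488), np.float64(0.0008545137952027793)])
[0.56892289 0.03319531 0.012     ] [0.57019505 0.03101256 0.012     ] (array([0.56964761, 0.0334239 , 0.01036844]), [np.float64(0.0005042346062703137), np.float64(0.0005042346062702667)])
[[127 127 127 ... 117 121 117]
 [128 127 127 ... 118 118 118]
 [127 127 125 ... 119 119 118]
 ...
 [108 110 108 ... 114 115 113]
 [108 108 109 ... 115 115 112]
 [108 109 109 ... 116 116 111]]
[[115 116 115 ... 132 132 134]
 [115 113 112 ... 134 131 131]
 [114 112 111 ... 132 131 131]
 ...
 [111 108 106 ... 122 124 125]
 [113 113 110 ... 125 126 130]
 [112 111 110 ... 126 126 130]]
```

```bash
python3 - <<'E'
from h import *
import sys
np.set_printoptions(linewidth=400,threshold=sys.maxsize)
t=camera("top");s=camera("side")
G=t["pixels"].max(2).astype(int)
print(G[284:301,152:214])
# barrel
m=np.zeros(G.shape,np.uint8);m[284:302,160:200]=G[284:302,160:200]<80
cn,_=cv2.findContours(m,0,2);b=max(cn,key=cv2.contourArea);print(cv2.minAreaRect(b))
# mug: edge of outer bright/dark
hsv=cv2.cvtColor(t["pixels"],cv2.COLOR_RGB2HSV)
print(G[252:300,356:402])
E
```

```text
[[127 128 127 127 127 128 129 129 129 129 129 129 130 131 130 130 133 133 133 133 132 132 134 132 133 130 130 130 130 130 128 128 129 130 131 131 131 132 131 132 130 130 130 127 126 123 121 117 112 112 112 112 110 109 109 111 114 115 116 116 120 118]
 [127 127 128 127 128 127 128 128 128 130 128 129 129 130 130 132 133 133 133 133 132 133 133 132 132 130 129 129 129 129 127 127 129 130 131 131 131 132 130 131 130 128 128 127 126 123 120 114 112 110 110 111 107 106 108 113 116 117 117 119 119 118]
 [127 125 125 127 129 128 129 129 128 130 128 129 128 130 132 132 131 123 120 121 120 121 121 120 121 119 116 116 116 115 115 113 113 115 115 116 119 119 115 112 114 112 109 109 112 119 118 112 112 112 112 107 102  99 105 111 117 119 118 119 119 117]
 [127 125 125 125 127 126 126 128 130 130 129 129 128 129 131 129 117  90  82  83  83  83  82  83  82  82  78  76  72  71  69  68  70  70  70  72  77  75  66  62  61  61  60  60  79 105 106 105 111 108 109 102  98  90  93  98 105 116 116 118 120 117]
 [125 126 125 125 127 129 130 130 130 131 131 130 129 130 130 117  86  55  43  45  46  47  46  4
[... 11481 characters left out ...]
2  64  66  65  67  67  81 113 126 126 127 127 126 129 129 130 129 126 127 126 122 124 126 128 127 125 127 130 130 130 129 129 127 125 129]
 [114 112 110 107 108 113 114 109 103  93  83  69  64  64  67  72  84  97 119 125 126 126 127 128 129 130 129 127 127 128 127 126 125 128 128 127 125 127 129 130 129 130 129 125 124 129]
 [113 111 110 107 109 112 115 114 108 106 104  87  71  67  73  90 110 116 122 125 125 126 128 129 131 131 130 131 129 129 129 128 127 128 129 127 124 127 131 131 132 132 131 127 126 130]
 [112 114 113 110 110 115 116 114 111 111 112 106  91  86  93 111 117 119 121 122 125 130 130 132 131 131 131 131 128 131 130 131 128 128 131 126 125 126 131 132 133 132 132 126 125 129]]
```

```bash
cat >> h.py <<'E'
from scipy.spatial.transform import Rotation as Rot
def toolR(o=None):
    o=o or get_obs();return Rot.from_euler("xyz",o["eef_rot"])
E
python3 - <<'E'
from h import *
np.set_printoptions(suppress=True,precision=4)
t=camera("top");s=camera("side");o=get_obs()
print("t",o["time_s"],o["ee_pos"]);print("tool axes cols\n",toolR(o).as_matrix())
for n,u,v,z in(("ball",204,291.5,.013),("barrelL",168,291.8,.013),("barrelR",195.7,291.8,.013),("tip",154,291.8,.013),("mugc",377.5,270,.1),("mugL",361.5,269,.1),("mugR",393,270,.1),("mugTop",377.5,253.7,.1),("mugbot",377.5,285.7,.1)):
    print(n,onz(t,u,v,z))
for n,u,v,z in(("ball",296.8,209,.013),("barrel far",297.7,195.8,.013),):print("side",n,onz(s,u,v,z))
# mug interior/outer in side
crop(s,270,250,70,75,8,"s2.png")
E
```

```text
t 0.7 [0.1402 0.5318 0.2055]
tool axes cols
 [[-0.      0.255   0.9669]
 [-0.      0.9669 -0.255 ]
 [-1.     -0.     -0.    ]]
ball [0.4815 0.2114 0.013 ]
barrelL [0.4806 0.3091 0.013 ]
barrelR [0.4807 0.2339 0.013 ]
tip [0.4806 0.3471 0.013 ]
mugc [ 0.5307 -0.2508  0.1   ]
mugL [ 0.5332 -0.2099  0.1   ]
mugR [ 0.5307 -0.2905  0.1   ]
mugTop [ 0.5729 -0.2516  0.1   ]
mugbot [ 0.4905 -0.25    0.1   ]
side ball [0.4807 0.2306 0.013 ]
side barrel far [0.4787 0.3282 0.013 ]
```

View pics/s2.png

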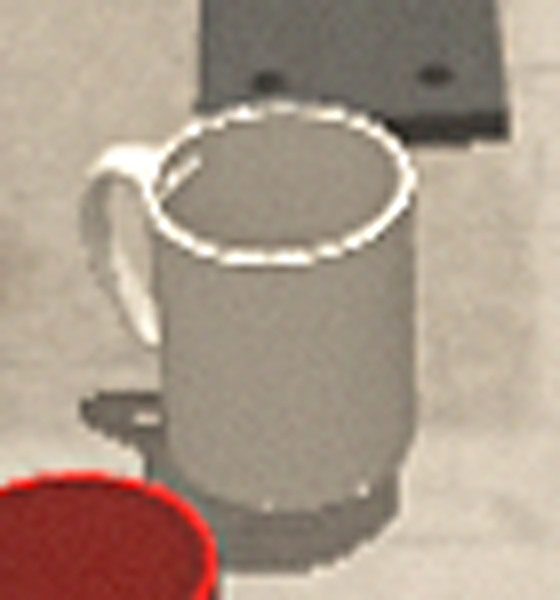

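Dark barrel spans 75 mm as it must. The ball is at about (0.481, 0.212), the axis lies along +y, the cross is at (0.5695, 0.0343) and the mug at (0.531, -0.2505). Next I'll turn the tool so the jaws close across the punch, then move over the ball.

Request:
step_arm --motion '[[[0,0,0,10,0,0],[0,0,0,10,0,0],[0,0,0,10,0,0],[0,0,0,10,0,0],[0,0,0,10,0,0],[0,0,0,10,0,0],[0,0,0,10,0,0],[0,0,0,4,0,0]]]' --fingers 0.08 --squeeze 4

```text
time_s: 1.7
ee_pos: [0.1403, 0.5318, 0.2055]
eef_rot: [2.051, 1.571, 0.498]
force: [0.9, -0.4, 0.4]
grip_width: 0.0797
```

Request:
step_arm --motion '[[[0,0.034,0.032,0,0,0],[0,0.034,0.032,0,0,0],[0,0.034,0.032,0,0,0],[0,0.034,0.032,0,0,0],[0,0.034,0.032,0,0,0],[0,0.034,0.032,0,0,0],[0,0.034,0.032,0,0,0],[0,0.034,0.032,0,0,0],[0,0.034,0.032,0,0,0],[0,0.034,0.032,0,0,0],[0,0,0,0,0,0]]]'

```text
time_s: 3.08
ee_pos: [0.4885, 0.2173, 0.2051]
eef_rot: [-0.694, 1.57, -2.247]
force: [-0.8, 0.7, 0.3]
grip_width: 0.0799
```

Request:
step_arm --motion '[[[0.03,-0.0079,0.0054,0,0,0],[0.04,0,0,0,0,0],[0.04,0,0,0,0,0],[0.03,0,0,0,0,0],[0,0,0,0,0,0]]]'

```text
time_s: 3.7
ee_pos: [0.4778, 0.2138, 0.064]
eef_rot: [-1.265, 1.567, -2.813]
force: [1.0, 0.1, 0.8]
grip_width: 0.0798
```

```bash
python3 - <<'E'
from h import *
np.set_printoptions(suppress=True,precision=4)
t=camera("top");s=camera("side")
crop(t,150,250,100,75,6,"t3.png");crop(s,260,150,80,75,8,"s3.png");o=get_obs();print(o["ee_pos"],toolR(o).as_matrix(),o["force"])
E
```

```text
[0.4794 0.2142 0.0666] [[ 0.0009  0.9998  0.022 ]
 [ 0.0004  0.022  -0.9998]
 [-1.      0.0009 -0.0004]] [ 0.1579 -0.9747  0.4914]
```

View pics/t3.png

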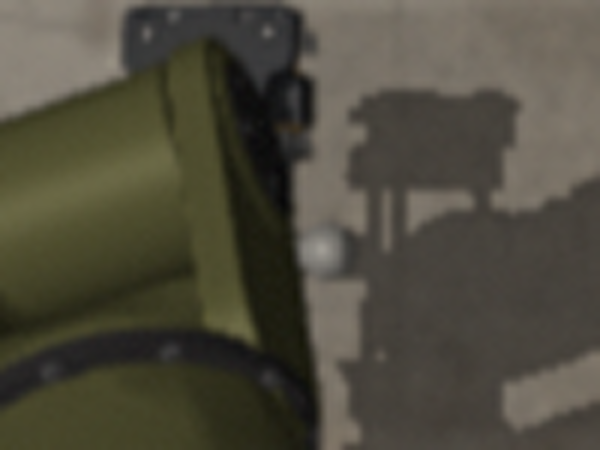

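View pics/s3.png

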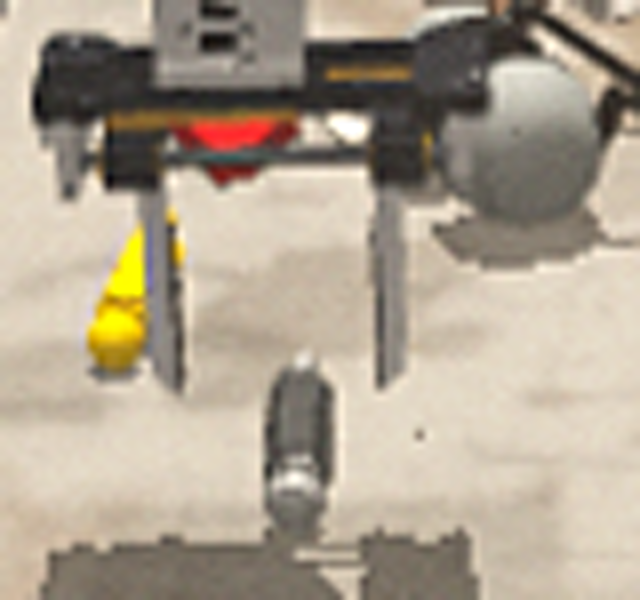

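The image shows the ball centred between the jaws, at top (204.2,291.7) and side (297,211). I'll descend and pinch lightly.

Request:
step_arm --motion '[[[0.02,0.001,0.0025,0,0,0],[0.025,0,0,0,0,0],[0.014,0,0,0,0,0],[0,0,0,0,0,0],[0,0,0,0,0,0]]]'

```text
time_s: 4.42
ee_pos: [0.4809, 0.2114, 0.0076]
eef_rot: [1.905, 1.569, 0.355]
force: [-0.4, -1.0, 0.6]
grip_width: 0.08
```

Request:
step_arm --motion '[[[0.0045,0,0,0,0,0],[0,0,0,0,0,0]]]'

```text
time_s: 4.68
ee_pos: [0.4803, 0.2111, 0.002]
eef_rot: [-0.184, 1.571, -1.733]
force: [-0.0, 0.5, 0.4]
grip_width: 0.0802
```

Request:
step_arm --motion '[[[0,0,0,0,0,0],[0,0,0,0,0,0],[0,0,0,0,0,0],[0,0,0,0,0,0],[0,0,0,0,0,0],[0,0,0,0,0,0]]]' --fingers 0.0 --squeeze 5

```text
time_s: 5.42
ee_pos: [0.4803, 0.2111, 0.0019]
eef_rot: [-0.604, 1.571, -2.153]
force: [-0.6, 0.6, 0.0]
grip_width: 0.0256
```

Request:
step_arm --motion '[[[-0.015,0,0,0,0,0],[-0.02,0,0,0,0,0],[-0.02,0,0,0,0,0],[-0.02,0,0,0,0,0],[-0.02,0,0,0,0,0],[-0.02,0,0,0,0,0],[-0.02,0,0,0,0,0],[-0.02,0,0,0,0,0],[-0.015,0,0,0,0,0],[0,0,0,0,0,0],[0,0,0,0,0,0],[0,0,0,0,0,0]]]'

```text
time_s: 6.92
ee_pos: [0.48, 0.211, 0.1712]
eef_rot: [-1.238, 1.569, -2.788]
force: [1.0, -0.7, -2.2]
grip_width: 0.0253
```

```bash
python3 - <<'E'
from h import *
np.set_printoptions(suppress=True,precision=4)
s=camera("side")
crop(s,240,120,100,100,6,"s4.png");o=get_obs();print(o["ee_pos"],o["force"],o["grip_width"],o["time_s"])
t=camera("top");crop(t,150,230,100,100,6,"t4.png")
E
```

```text
[0.4801 0.2111 0.1713] [ 0.2825  1.1823 -1.9655] 0.025302118357649735 6.975
```

View pics/s4.png

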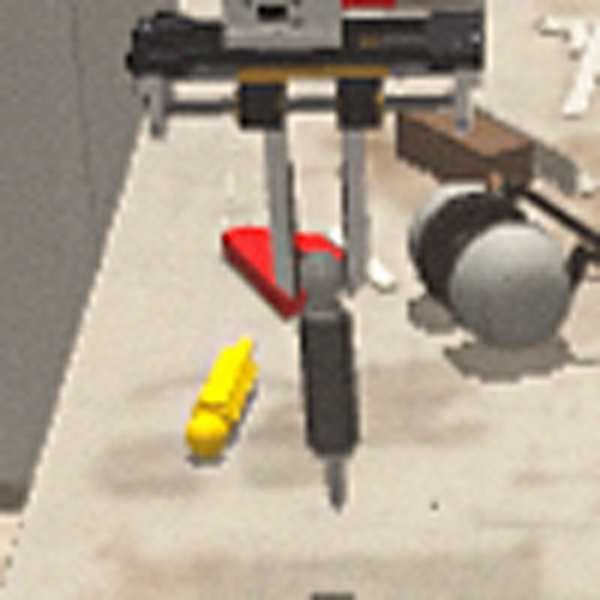

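View pics/t4.png

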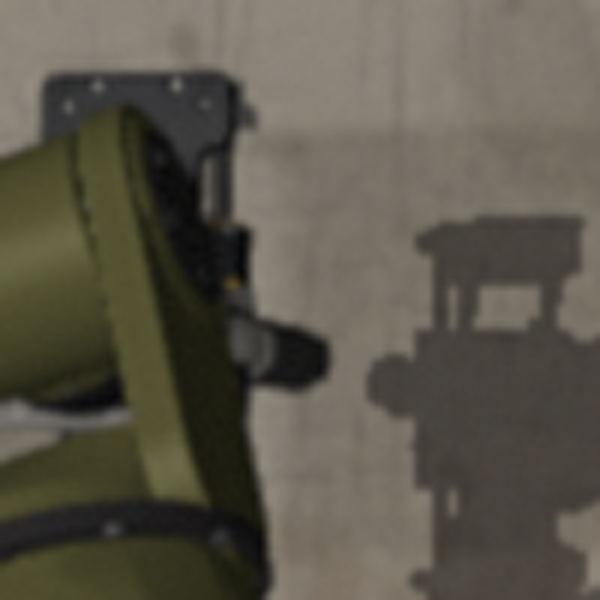

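The punch has swung past vertical: in side its ball is at about (293,165) and its tip at (296,204), nose toward -y. I'll let it settle, then measure again.

Request:
step_arm --motion '[[[0,0,0,0,0,0],[0,0,0,0,0,0],[0,0,0,0,0,0],[0,0,0,0,0,0]]]' --squeeze 3

```text
time_s: 7.52
ee_pos: [0.4803, 0.2111, 0.172]
eef_rot: [1.168, 1.571, -0.381]
force: [0.3, -0.4, -1.6]
grip_width: 0.0254
```

```bash
python3 - <<'E'
from h import *
np.set_printoptions(suppress=True,precision=4)
s=camera("side")
crop(s,270,150,50,60,10,"s5.png");o=get_obs();print(o["ee_pos"],o["force"],o["moment"],o["grip_width"],o["time_s"])
t=camera("top");crop(t,175,270,50,40,10,"t5.png")
p=np.array([.4803,.2111,.171])
for d in(.011,):
  b=p+[0,0,d]; print("ball",proj(s,b),proj(t,b),"tip if vertical",proj(s,b-[0,0,.133]),proj(t,b-[0,0,.133]))
E
```

```text
[0.4803 0.2111 0.172 ] [-0.0488 -0.3257 -1.6726] [-0.0728  0.1044  0.013 ] 0.02542094596277609 7.575
ball [293.7473 164.8081] [187.6454 287.0582] tip if vertical [295.8303 202.248 ] [200.9412 291.0057]
```

View pics/s5.png

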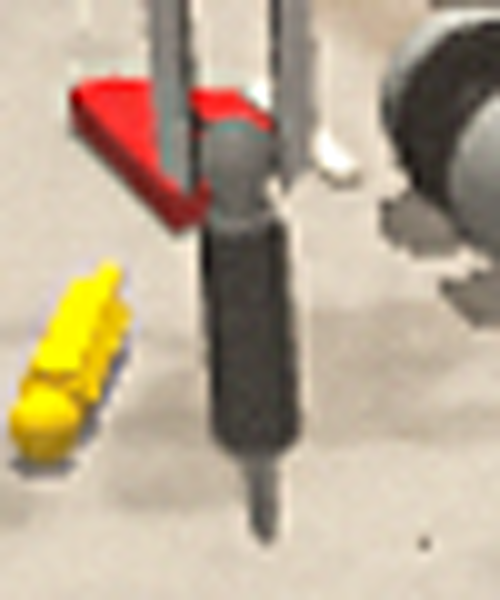

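View pics/t5.png

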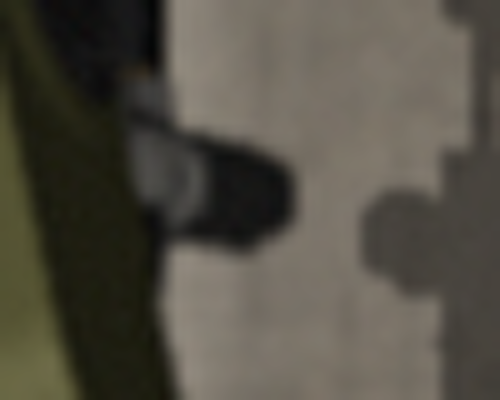

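Request:
step_arm --motion '[[[0,0,0,0,0,0],[0,0,0,0,0,0],[0,0,0,0,0,0]]]' --squeeze 50

```text
time_s: 8.0
ee_pos: [0.4803, 0.2111, 0.1719]
eef_rot: [-2.642, 1.571, 2.092]
force: [-0.0, 1.0, -1.4]
grip_width: 0.0239
```

```bash
python3 - <<'E'
from h import *
import sys
np.set_printoptions(suppress=True,precision=3,linewidth=300,threshold=sys.maxsize)
s=camera("side");t=camera("top");o=get_obs();print(o["ee_pos"],o["grip_width"])
print("campos",ray(s,0,0)[0],ray(t,0,0)[0])
print(s["pixels"].max(2)[158:208,284:308])
print("top");print(t["pixels"].max(2)[278:300,184:212])
E
```

```text
[0.48  0.211 0.172] 0.023588013654739327
campos [ 0.596 -1.215  0.799] [ 0.389 -0.103  1.354]
[[251 201 138 132 122 115 247 229 229 222 213 249 255  96 134 132 150 212 230 229 228 223 224 227]
 [254 197 139 139 130 147 255 249 246 240 191 252 255 126 142 135 146 201 231 222 222 223 227 216]
 [253 210 143 141 129 113 255 255 255 254 234 175 235 108 138 140 132 159 231 225 227 224 229 220]
 [252 238 141 139 130  72 231 255 249 242 242 224 178 106 143 136 136 165 226 223 227 227 233 222]
 [253 229 138 141 132  51  93 132 142 141 131 177 221  82 141 137 137 173 234 221 226 226 232 225]
 [253 238 139 139 134  73 144 132 141 143 133 121 111 108 146 135 142 215 255 225 220 225 227 230]
 [255 255 140 138 135  72 134 130 132 147 128 121 110  79 145 129 154 250 255 247 226 223 225 236]
 [255 255 146 143 135  82 118 127 129 133 124 119 104  80 144 137 148 239 255 255 249 227 227 232]
 [202 255 147 140 136  84 111 111 116 122 118 112  93  76 142 136 142 165 243 255 255 238 220 228]
 [132 192 212 162 143  83  98 106 107 105 106 107  94 109 142 158 197 199 148 207 212 175 206 222]
 [110 129 190 20
[... 5779 characters left out ...]
 116  89]
 [ 29  30  29  28  31  24  20  46  81  91  90  84  72  66  53  45  49  69  95 116 122 124 125 125 125 126 118  82]
 [ 30  29  28  30  31  26  24  67 119 135 134 130 119 111  95  85  89 104 120 126 125 126 126 124 123 125 117  84]
 [ 30  29  28  30  31  25  27  77 131 143 140 139 136 133 123 118 113 118 124 123 122 124 124 122 122 124 117  97]
 [ 31  30  32  32  30  25  34  81 133 140 138 137 137 133 128 122 117 119 122 121 123 123 122 122 122 121 121 118]
 [ 30  30  30  27  27  26  41  89 131 137 135 135 135 133 126 120 117 119 122 122 122 122 123 123 121 119 120 124]
 [ 28  31  28  27  30  26  48  98 136 139 136 135 136 134 127 120 118 118 121 123 121 121 121 122 122 117 120 125]]
```

```bash
python3 - <<'E'
from h import *
np.set_printoptions(suppress=True,precision=2)
s=camera("side");t=camera("top")
for zb in(.011,.009):
 for th in(0,2,4):
  a=np.radians(th);ax=np.array([0,-np.sin(a),-np.cos(a)]);n=np.array([0,-np.cos(a),np.sin(a)])
  b=np.array([.4803,.2111,.172+zb])
  P=lambda l,r:b+ax*l+n*r
  print(zb,th,"side: balltop?",proj(s,P(0,0)),"barTop",proj(s,P(22,13e-3) if 0 else P(.022,.013)),"barBot",proj(s,P(.097,.013)),"tip129/137",proj(s,P(.129,0)),proj(s,P(.137,0)),"| top barTop",proj(t,P(.022,.013)),"barBot",proj(t,P(.097,.013)))
E
```

```text
0.011 0 side: balltop? [293.73 164.51] barTop [293.85 172.66] barBot [295.04 193.99] tip129/137 [295.76 200.9 ] [295.88 203.05] | top barTop [195.31 287.74] barBot [202.58 289.99]
0.011 2 side: balltop? [293.73 164.51] barTop [293.83 172.62] barBot [294.98 194.32] tip129/137 [295.68 201.52] [295.79 203.71] | top barTop [195.58 287.73] barBot [203.85 289.98]
0.011 4 side: balltop? [293.73 164.51] barTop [293.81 172.58] barBot [294.91 194.62] tip129/137 [295.6  202.09] [295.71 204.33] | top barTop [195.84 287.71] barBot [205.1  289.96]
0.009 0 side: balltop? [293.76 165.1 ] barTop [293.88 173.24] barBot [295.08 194.54] tip129/137 [295.79 201.44] [295.9  203.59] | top barTop [195.52 287.81] barBot [202.76 290.05]
0.009 2 side: balltop? [293.76 165.1 ] barTop [293.86 173.21] barBot [295.01 194.87] tip129/137 [295.71 202.06] [295.82 204.25] | top barTop [195.79 287.79] barBot [204.03 290.04]
0.009 4 side: balltop? [293.76 165.1 ] barTop [293.84 173.16] barBot [294.94 195.17] tip129/137 [295.63 202.64] [295.74 204.87] | top barTop [196.04 287.78] barBot [205.28 290.02]
```

The x tilt is under 0.5°. Both views put the nose about 4° toward -y: the barrel's lower edge is at top (204.6,290) and side row 194.9. I'll correct with +3.7° about tool y, then move over toward the cross.

Request:
step_arm --motion '[[[0,0,0,0,3.7,0],[0,0,0,0,0,0],[0,0,0,0,0,0]]]'

```text
time_s: 8.57
ee_pos: [0.4803, 0.2111, 0.172]
eef_rot: [3.14, 1.507, 1.59]
force: [-0.6, 0.8, -0.9]
grip_width: 0.024
```

```bash
cat > rd.py <<'E'
from h import *
import sys
np.set_printoptions(suppress=True,precision=4,linewidth=300,threshold=sys.maxsize)
o=get_obs();print(o["time_s"],o["ee_pos"],o["force"],o["moment"],o["grip_width"]);print(toolR(o).as_matrix())
E
python3 - <<'E'
from rd import *
t=camera("top");s=camera("side")
print(t["pixels"].max(2)[285:294,184:212]);print(s["pixels"].max(2)[168:176,290:300]);print(s["pixels"].max(2)[190:208,286:302])
E
```

```text
8.575 [0.4803 0.2111 0.172 ] [-0.6132  0.7566 -0.8752] [-0.0689  0.0785 -0.0163] 0.0240313950985444
[[-0.0012  0.9998  0.0212]
 [ 0.0633  0.0212 -0.9978]
 [-0.998   0.0001 -0.0633]]
[[ 83  83  84  72  42  28  30  30  32  34  31  25  22  23  28  45  71  99 110 118 117 115 116 120 124 125 126 128]
 [ 84  84  82  76  46  27  28  30  29  30  30  27  20  22  19  19  30  54  79 104 115 116 117 120 125 126 127 126]
 [ 82  84  85  81  55  33  27  29  32  29  30  31  27  23  20  22  21  20  45  87 115 121 120 122 125 126 126 126]
 [ 82  83  84  81  62  36  30  28  30  28  29  28  28  23  22  22  19  20  37  82 118 124 122 123 125 124 125 123]
 [ 83  83  84  84  66  36  27  29  31  28  31  29  25  22  23  23  20  18  38  83 121 127 123 123 124 127 123 108]
 [ 83  83  83  83  72  40  27  29  29  29  30  31  28  24  21  22  22  19  37  82 119 123 122 123 126 123 109  84]
 [ 83  83  83  83  76  46  28  26  30  29  31  28  29  26  21  22  21  20  41  86 119 123 122 124 125 109  85  71]
 [ 83  83  83  85  78  53  32  28  29  29  30  30  30  25  23  23  27  36  63 103 120 123 123 125 119  88  69  70
[... 969 characters left out ...]
 105 106 146 222 214 216 222]
 [192 194 189 193 196 194 197 186 160 100 107 146 229 221 223 222]
 [192 190 192 193 196 193 200 203 168  99  97 131 237 226 224 223]
 [189 192 194 202 200 205 201 214 209  94 100 135 235 226 224 226]
 [206 208 211 216 216 222 216 222 217 108  95 132 235 228 228 227]
 [218 221 221 223 223 220 221 224 224 172  96 167 232 226 223 223]
 [224 219 223 224 220 221 224 224 232 217 138 216 225 219 221 220]
 [224 221 220 222 222 219 222 219 224 220 207 230 225 223 221 227]
 [226 224 222 224 221 216 211 218 222 227 222 222 222 224 224 222]
 [225 227 222 221 219 218 216 219 219 222 218 221 221 224 222 227]
 [224 225 227 226 223 221 221 220 221 223 223 220 219 221 222 223]]
```

Corrected: the barrel's lower edge is now at top 202.75, against 202.6 for vertical, with the tip at side (296,203.6). Next I'll go over the cross.

Request:
step_arm --motion '[[[-0.0016,0.0122,0.0255,0,0,0],[-0.0016,0.0122,0.0255,0,0,0],[-0.0016,0.0122,0.0255,0,0,0],[-0.0016,0.0122,0.0255,0,0,0],[-0.0016,0.0122,0.0255,0,0,0],[-0.0016,0.0122,0.0255,0,0,0],[-0.0016,0.0122,0.0255,0,0,0],[0,0,0,0,0,0],[0,0,0,0,0,0]]]'

```text
time_s: 9.8
ee_pos: [0.5692, 0.0347, 0.1714]
eef_rot: [-3.133, 1.506, 1.601]
force: [0.4, 0.3, -0.9]
grip_width: 0.0242
```

```bash
python3 - <<'E'
from rd import *
t=camera("top");s=camera("side")
crop(s,290,180,60,75,8,"s6.png");crop(t,235,230,80,60,8,"t6.png")
b=o["ee_pos"]+[0,0,.011];print("vert: ball",proj(s,b),"tip133",proj(s,b-[0,0,.133]),"tip136",proj(s,b-[0,0,.136]))
E
```

```text
9.8 [0.5692 0.0347 0.1714] [ 0.4168  0.2672 -0.8947] [-0.1109  0.077  -0.0252] 0.024201710032560178
[[-0.0019  0.9998  0.0217]
 [ 0.0644  0.0217 -0.9977]
 [-0.9979 -0.0005 -0.0644]]
vert: ball [321.2888 189.2445] tip133 [322.2128 229.3038] tip136 [322.2325 230.1614]
```

View pics/s6.png

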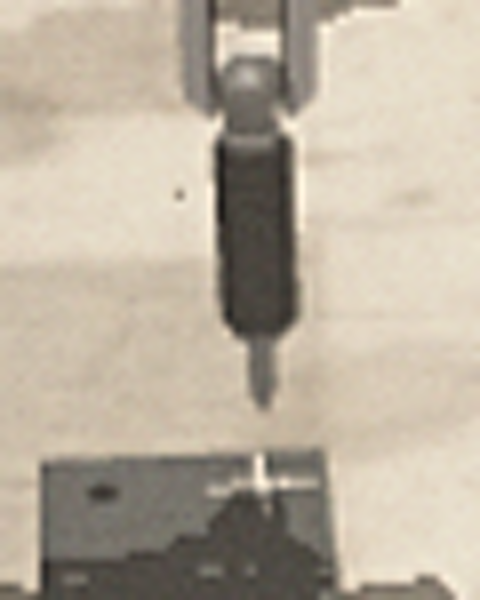

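View pics/t6.png

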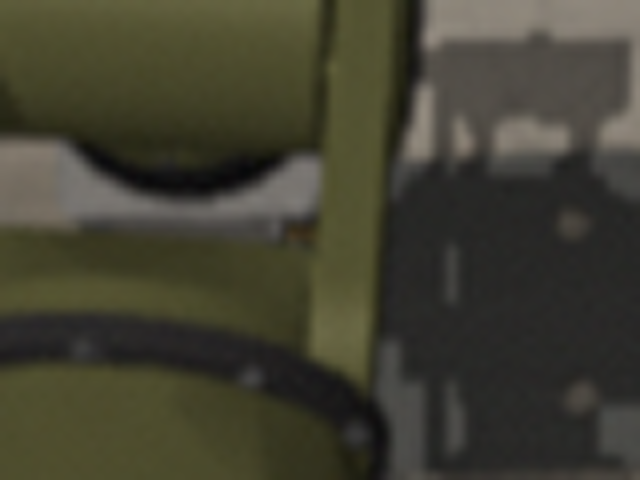

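```bash
python3 - <<'E'
from rd import *
s=camera("side")
G=s["pixels"].max(2).astype(int)
print(G[220:246,312:334])
def edges(v,lo,hi,thr):
    r=G[v].astype(float)
    c=[u for u in range(lo,hi) if r[u]<thr]
    L,R=c[0],c[-1]
    l=L-1+(r[L-1]-thr)/(r[L-1]-r[L]); rr=R+(thr-r[R])/(r[R+1]-r[R]); return l,rr
for v in list(range(199,220,2))+list(range(223,230)): l,r=edges(v,312,334,150);print(v,round(l,2),round(r,2),round((l+r)/2,2))
b=o["ee_pos"]+[0,0,.011]
print([np.round(proj(s,b-[0,0,l]),2) for l in(.022,.097,.12,.133,.17)])
E
```

```text
9.9 [0.5692 0.035  0.1716] [ 0.1587 -0.5449 -0.6585] [-0.0887  0.0286 -0.0508] 0.023928538962421364
[[-0.0016  0.9997  0.0223]
 [ 0.0644  0.0224 -0.9977]
 [-0.9979 -0.0002 -0.0644]]
[[207 205 203 199 200 202 124  64  71  66  74  74  65  68 125 192 212 208 218 221 228 230]
 [206 207 202 201 201 212 208  83  75  76  78  72  73 122 207 213 209 206 217 221 225 228]
 [203 204 201 204 203 206 207 170 138 112 110 100 128 196 219 216 214 216 218 220 224 227]
 [206 204 203 207 204 207 210 214 209 129 108 115 175 225 212 209 205 210 216 216 217 225]
 [198 204 206 207 204 210 211 208 205 120 111 123 166 211 210 210 208 206 208 215 216 213]
 [200 204 208 207 210 205 208 205 203 123 111 113 164 210 208 204 208 201 204 211 216 211]
 [200 205 204 203 200 205 203 202 205 120 110 112 144 211 199 192 193 193 199 206 212 213]
 [207 208 201 199 205 209 207 213 205 125 111 107 144 204 192 188 197 199 201 207 211 215]
 [207 208 209 205 204 207 210 212 204 146 104 119 155 202 194 194 194 194 203 205 208 209]
 [207 211 203 206 209 209 206 205 200 153 100 119 189 203 202 194 196 195 204 208 212 212]
 [202 20
[... 1317 characters left out ...]
72  86 121 118 119 107 116 173 233 224]
 [122 120 129 116  71  75  78  82  82  78  82  79  77  81 124 119 124 118 111 156 228 226]]
199 316.26 326.2 321.23
201 316.3 326.19 321.25
203 316.45 326.2 321.33
205 316.44 326.25 321.35
207 316.48 326.35 321.41
209 316.54 326.53 321.54
211 316.57 326.65 321.61
213 316.64 326.69 321.67
215 316.62 326.97 321.8
217 316.73 327.0 321.86
219 317.14 326.96 322.05
223 320.74 323.58 322.16
224 320.65 323.63 322.14
225 320.66 323.73 322.19
226 320.65 324.09 322.37
227 320.69 324.1 322.39
228 320.93 323.86 322.4
229 321.06 323.44 322.25
[array([321.44, 196.06]), array([321.97, 218.76]), array([322.12, 225.47]), array([322.21, 229.21]), array([322.45, 239.65])]
```

The slope in side shows the nose about 0.7° toward +x. The tip is at (322.35,230.4) and the cross at (322.26,240.0). I'll correct the tilt and lower to just above the plate.

Request:
step_arm --motion '[[[0,0.0006,0,0,0,-0.7],[0.01,0,0.0006,0,0,0],[0.01,0,0.0007,0,0,0],[0.009,0,0.0006,0,0,0],[0,0,0,0,0,0],[0,0,0,0,0,0]]]'

```text
time_s: 10.7
ee_pos: [0.5699, 0.0341, 0.1428]
eef_rot: [-2.96, 1.505, 1.774]
force: [0.5, -0.1, -0.9]
grip_width: 0.0245
```

```bash
cat > sd.py <<'E'
from rd import *
s=camera("side")
G=s["pixels"].max(2).astype(int)
def edges(v,lo,hi,thr):
    r=G[v].astype(float)
    c=[u for u in range(lo,hi) if r[u]<thr]
    L,R=c[0],c[-1]
    l=L-1+(r[L-1]-thr)/(r[L-1]-r[L]); rr=R+(thr-r[R])/(r[R+1]-r[R]); return l,rr
b=o["ee_pos"]+[0,0,.011]
print([np.round(proj(s,b-[0,0,l]),2) for l in(.022,.097,.12,.133,.137)])
E
python3 - <<'E'
from sd import *
print(G[228:250,312:334])
for v in list(range(209,231,3)): l,r=edges(v,312,334,150);print(v,round(l,2),round(r,2),round((l+r)/2,2))
crop(s,300,190,45,60,10,"s7.png")
E
```

```text
10.7 [0.5699 0.0341 0.1428] [ 0.4697 -0.1237 -0.8888] [-0.1159  0.0149 -0.0237] 0.02445429609872321
[[-0.0132  0.9997  0.0214]
 [ 0.0642  0.0222 -0.9977]
 [-0.9978 -0.0118 -0.0645]]
[array([321.87, 205.09]), array([322.38, 227.31]), array([322.53, 233.87]), array([322.61, 237.53]), array([322.64, 238.65])]
[[212 208 205 208 214 208  70  61  66  72  71  67  73  60  98 187 201 199 204 206 214 214]
 [213 209 205 206 213 206 148  80  59  67  67  71  63  82 148 206 202 200 200 202 208 215]
 [208 206 204 199 203 206 204 161  95  77  86  87 101 145 200 207 197 195 200 212 210 213]
 [207 212 211 205 209 203 207 210 173 124 120 117 158 212 210 200 199 201 201 207 213 211]
 [209 215 208 207 205 211 207 218 208 124 111 124 165 204 198 198 192 193 204 211 208 213]
 [209 207 210 209 208 205 210 217 205 126 105 113 163 203 197 192 191 196 200 208 207 206]
 [206 206 211 207 216 219 214 206 198 123 114 119 161 205 198 193 199 198 200 199 204 202]
 [215 218 213 212 208 215 211 209 202 125 115 114 152 189 189 184 189 183 192 202 210 208]
 [198 191 200 191 173 172 170 171 163 126 113 113 118 145 142 14
[... 710 characters left out ...]
103  76  84 115 121 117 111 117 176 233 228]
 [112 110 109  74  77  76  80  82  83  82  82  78  80  76  84 116 120 113 113 158 229 227]
 [ 76  76  77  81  82  86  77  83  79  82  81  80  78  79  79  84 116 103 104 153 229 227]
 [ 79  83  78  81  81  79  75  80  81  82  74  81  78  80  82  79  73  76  71 131 223 222]
 [ 83  81  78  81  83  79  81  84  82  76  82  74  79  85  81  75  77  80  64 111 221 218]
 [ 81  79  88  80  97  97  96  90  93  92  73  77  77  77  79  82  76  85  72 101 192 221]]
209 316.55 326.32 321.44
212 316.51 326.66 321.59
215 316.66 326.65 321.65
218 316.62 326.63 321.63
221 316.76 326.92 321.84
224 317.17 326.96 322.07
227 317.19 326.94 322.06
230 319.17 325.09 322.13
```

View pics/s7.png

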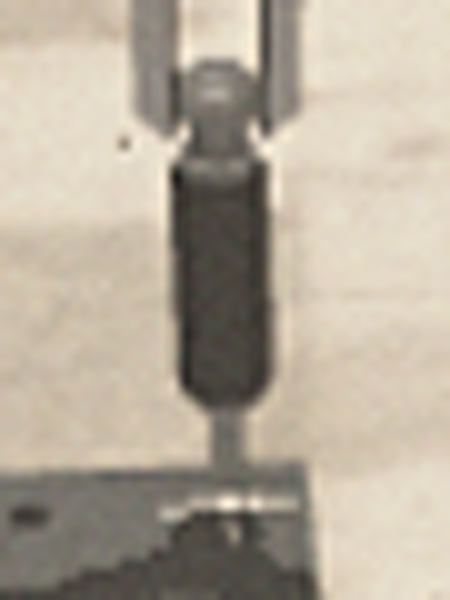

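Tip at side (322.2,238.6) sits about 6 mm above the cross, and dropping it straight lands on (322.3,240.0), which matches the cross. Now I'll feel for contact.

Request:
step_arm --motion '[[[0.002,0,0.0001,0,0,0],[0.002,0,0.0001,0,0,0],[0,0,0,0,0,0]]]'

```text
time_s: 11.12
ee_pos: [0.5696, 0.0342, 0.1384]
eef_rot: [-2.952, 1.505, 1.782]
force: [0.6, 0.2, -2.1]
grip_width: 0.0238
```

Request:
step_arm --motion '[[[0.0015,0,0.0001,0,0,0],[0,0,0,0,0,0]]]'

```text
time_s: 11.38
ee_pos: [0.5698, 0.0342, 0.1372]
eef_rot: [-2.96, 1.505, 1.774]
force: [-0.9, 0.8, 2.3]
grip_width: 0.024
```

Request:
step_arm --motion '[[[0.0015,0,0.0001,0,0,0],[0,0,0,0,0,0]]]'

```text
time_s: 11.62
ee_pos: [0.5697, 0.0342, 0.1355]
eef_rot: [-2.957, 1.505, 1.777]
force: [0.6, 0.3, 0.7]
grip_width: 0.0239
```

```bash
python3 - <<'E'
from sd import *
print(G[228:248,314:334])
for v in list(range(212,233,3)): l,r=edges(v,312,334,150);print(v,round(l,2),round(r,2),round((l+r)/2,2))
crop(s,300,195,45,60,10,"s8.png")
E
```

```text
11.625 [0.5697 0.0342 0.1355] [0.6334 0.3349 0.7164] [-0.111   0.0534  0.0209] 0.023944444173761823
[[-0.0134  0.9997  0.0215]
 [ 0.0642  0.0223 -0.9977]
 [-0.9978 -0.012  -0.0645]]
[array([321.86, 207.28]), array([322.37, 229.37]), array([322.52, 235.9 ]), array([322.6 , 239.54]), array([322.63, 240.65])]
[[209 207 206 163  52  76  76  74  75  74  72  62  80 146 201 201 199 209 214 213]
 [204 212 208 153  56  64  70  74  72  74  73  62  78 156 202 199 202 205 210 214]
 [208 203 205 163  73  60  73  64  72  75  64  62 101 191 201 200 205 211 208 213]
 [212 207 212 209 150  76  61  63  67  66  63  79 146 213 203 197 204 211 211 214]
 [210 207 205 217 208 150  92  82  87  84  94 143 190 201 197 196 204 208 212 212]
 [210 207 207 209 214 217 176 115 120 120 156 212 202 196 192 196 200 201 208 205]
 [205 209 214 214 213 214 204 123 107 118 163 208 200 194 197 196 197 201 205 203]
 [212 211 209 210 206 209 204 128 113 122 155 195 185 189 191 179 190 202 207 204]
 [199 195 170 171 168 172 166 125 112 118 128 147 144 146 136 126 163 210 211 209]
 [105 110 103 113 109 110 116 111 113 119 111
[... 341 characters left out ...]
111 113 111 122 198 226 226]
 [118 121 115  99  65  71  75  80 107 120  68  68  81 116 116 110 114 179 225 222]
 [120 121 112  74  76  78  80  71  96 143  76  79  95 125 123 113 119 176 227 224]
 [118 112 110  74  78  82  83  79  83 101  75  85 115 115 120 119 117 176 231 226]
 [ 80  78  75  74  84  83  83  81  77  71  78  81  72  87 126 121 116 160 235 229]
 [ 76  81  81  82  82  83  80  75  82  82  76  87  82  81 115 105 104 157 232 226]
 [ 81  85  85  80  79  85  77  79  77  77  77  78  75  79  72  73  77 128 232 218]]
212 316.47 326.41 321.44
215 316.45 326.56 321.5
218 316.62 326.62 321.62
221 316.59 326.6 321.59
224 317.17 326.99 322.08
227 317.09 327.08 322.08
230 317.14 326.54 321.84
```

View pics/s8.png

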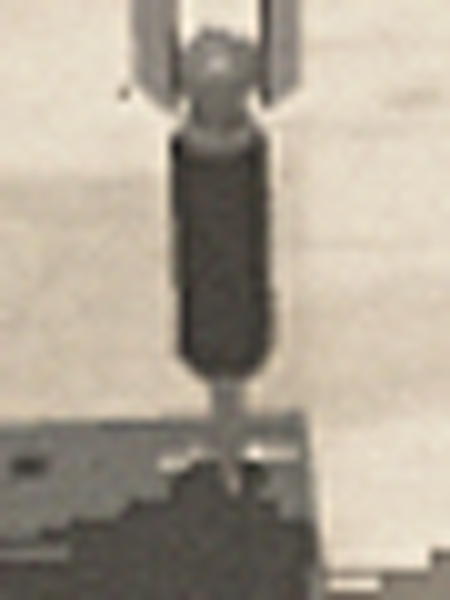

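The tip is on the cross at side (322.3,240.3), the nose is just starting in, and the punch is upright. Pressing now in small steps.

Request:
step_arm --motion '[[[0.001,0,0.0001,0,0,0],[0.001,0,0,0,0,0],[0,0,0,0,0,0]]]'

```text
time_s: 12.05
ee_pos: [0.5696, 0.0342, 0.1334]
eef_rot: [-2.954, 1.505, 1.781]
force: [0.8, -0.7, 2.0]
grip_width: 0.0243
```

Request:
step_arm --motion '[[[0.001,0,0.0001,0,0,0],[0.0005,0,0,0,0,0],[0,0,0,0,0,0]]]'

```text
time_s: 12.42
ee_pos: [0.5696, 0.0342, 0.132]
eef_rot: [-2.955, 1.505, 1.779]
force: [-0.1, -0.4, 1.4]
grip_width: 0.0244
```

Request:
step_arm --motion '[[[0.0007,0,0.0001,0,0,0],[0,0,0,0,0,0]]]'

```text
time_s: 12.68
ee_pos: [0.5697, 0.0342, 0.1314]
eef_rot: [-2.958, 1.505, 1.777]
force: [0.8, -0.7, 2.4]
grip_width: 0.0244
```

Request:
step_arm --motion '[[[0.0007,0,0,0,0,0],[0,0,0,0,0,0]]]'

```text
time_s: 12.92
ee_pos: [0.5697, 0.0342, 0.1309]
eef_rot: [-2.963, 1.505, 1.771]
force: [-0.2, -0.8, 4.8]
grip_width: 0.0241
```

Request:
step_arm --motion '[[[0.0005,0,0.0001,0,0,0],[0,0,0,0,0,0]]]'

```text
time_s: 13.18
ee_pos: [0.5699, 0.0341, 0.1307]
eef_rot: [-2.969, 1.505, 1.765]
force: [-0.4, 0.0, 7.1]
grip_width: 0.024
```

Request:
step_arm --motion '[[[0.0005,0,0,0,0,0],[0,0,0,0,0,0]]]'

```text
time_s: 13.42
ee_pos: [0.57, 0.0342, 0.1304]
eef_rot: [-2.974, 1.505, 1.76]
force: [-0.6, -0.5, 10.0]
grip_width: 0.0245
```

Request:
step_arm --motion '[[[0.0005,0,0,0,0,0],[0,0,0,0,0,0]]]'

```text
time_s: 13.68
ee_pos: [0.5701, 0.0342, 0.1301]
eef_rot: [-2.981, 1.505, 1.753]
force: [0.1, 0.5, 10.4]
grip_width: 0.024
```

Request:
step_arm --motion '[[[0.0005,0,0,0,0,0],[0,0,0,0,0,0]]]'

```text
time_s: 13.92
ee_pos: [0.5702, 0.0342, 0.1299]
eef_rot: [-2.987, 1.505, 1.747]
force: [-1.5, 0.8, 11.6]
grip_width: 0.0239
```

Request:
step_arm --motion '[[[0.0005,0,0,0,0,0],[0,0,0,0,0,0]]]'

```text
time_s: 14.18
ee_pos: [0.57, 0.0343, 0.1289]
eef_rot: [-2.977, 1.505, 1.757]
force: [-0.5, 0.5, 7.0]
grip_width: 0.0238
```

Request:
step_arm --motion '[[[0.0005,0,0,0,0,0],[0,0,0,0,0,0]]]'

```text
time_s: 14.42
ee_pos: [0.57, 0.0343, 0.1284]
eef_rot: [-2.976, 1.505, 1.758]
force: [-0.3, -0.0, 8.5]
grip_width: 0.0242
```

The force fell from about 13 N to 8 N, so the spring let go. I'll go a little further to be safely past 9 mm but short of the stop.

Request:
step_arm --motion '[[[0.0005,0,0,0,0,0],[0,0,0,0,0,0]]]'

```text
time_s: 14.68
ee_pos: [0.5699, 0.0343, 0.1278]
eef_rot: [-2.973, 1.505, 1.761]
force: [0.2, -0.4, 7.3]
grip_width: 0.0239
```

Request:
step_arm --motion '[[[0.0004,0,0,0,0,0],[0,0,0,0,0,0]]]'

```text
time_s: 14.92
ee_pos: [0.5699, 0.0344, 0.1274]
eef_rot: [-2.975, 1.505, 1.76]
force: [-0.4, 0.4, 7.6]
grip_width: 0.0241
```

```bash
python3 - <<'E'
from sd import *
print(G[230:243,314:330])
for v in list(range(212,236,3)): l,r=edges(v,312,334,150);print(v,round((l+r)/2,2))
crop(s,300,195,45,60,10,"s9.png")
E
```

```text
14.925 [0.5699 0.0344 0.1274] [-0.3914  0.3657  7.5849] [-0.0342  0.1387  0.0184] 0.024062243232147888
[[-0.0123  0.9997  0.0215]
 [ 0.0643  0.0222 -0.9977]
 [-0.9979 -0.0109 -0.0645]]
[array([321.99, 209.7 ]), array([322.49, 231.65]), array([322.64, 238.14]), array([322.72, 241.76]), array([322.75, 242.86])]
[[206 203 211 202  51  70  73  69  75  75  68  65  78 148 208 198]
 [211 212 209 204  41  66  73  72  75  70  71  72  74 148 210 202]
 [211 208 212 205  65  59  69  73  74  72  73  62  72 149 203 195]
 [206 208 212 209 154  79  62  65  69  75  61  60 114 183 198 196]
 [211 210 216 219 223 154  75  77  77  71  77 115 186 204 199 194]
 [213 211 209 216 208 188 136 106 110 112 123 171 195 183 188 185]
 [197 192 170 179 175 176 173 127 114 121 132 153 152 141 146 123]
 [107 109 111 108 111 110 116 109 113 114 103 114 110 106 107 109]
 [115 118 117 117 110 119 118 114 116 120 114 115 117 109 112 110]
 [122 119 113 117 115 127 113 111 122 111 119 141 153 149 138 133]
 [117 117 146 147 144 134 105 110 123  94 114 176 197 195 182 166]
 [115 131 185 184 166  89  89  81 112  90  65  70 108 116 106 110]
 [123 117 119  98  63  70  79  81 110 122  67  73  78 123 114 113]]
212 321.59
215 321.54
218 321.64
221 321.64
224 322.03
227 322.06
230 322.19
233 322.29
```

View pics/s9.png

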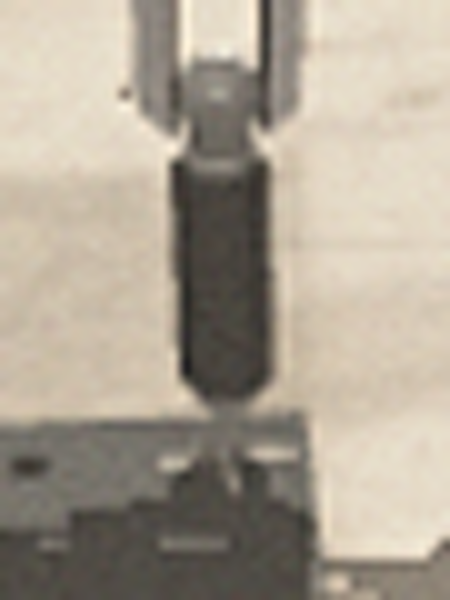

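The nose is 9.8 to 10.5 mm in: contact came between z 0.1372 and 0.1379, and z is now 0.1274. It is past the snap, short of the stop, and the tip is still on the cross. Lifting straight up.

Request:
step_arm --motion '[[[-0.004,0,-0.0003,0,0,0],[-0.006,0,-0.0004,0,0,0],[-0.01,0,-0.0006,0,0,0],[-0.02,0,-0.0013,0,0,0],[-0.03,0,-0.0019,0,0,0],[-0.03,0,-0.0019,0,0,0],[-0.03,0,-0.0019,0,0,0],[-0.01,0,-0.0006,0,0,0],[0,0,0,0,0,0]]]'

```text
time_s: 16.1
ee_pos: [0.5712, 0.0342, 0.2667]
eef_rot: [-2.952, 1.505, 1.782]
force: [0.1, -0.6, -1.8]
grip_width: 0.024
```

```bash
python3 - <<'E'
from sd import *
crop(s,280,140,75,190,3,"s10.png")
t=camera("top");crop(t,235,230,180,80,4,"t10.png")
E
```

```text
16.1 [0.5712 0.0342 0.2667] [ 0.108  -0.5612 -1.7798] [-0.0932  0.0143  0.0263] 0.02398046253004178
[[-0.0138  0.9997  0.0214]
 [ 0.0642  0.0223 -0.9977]
 [-0.9978 -0.0123 -0.0645]]
[array([321.44, 165.4 ]), array([321.99, 189.87]), array([322.15, 197.09]), array([322.24, 201.11]), array([322.26, 202.34])]
```

View pics/s10.png

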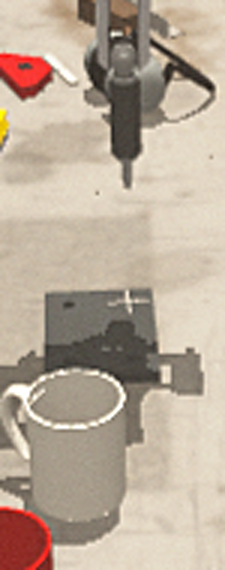

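View pics/t10.png

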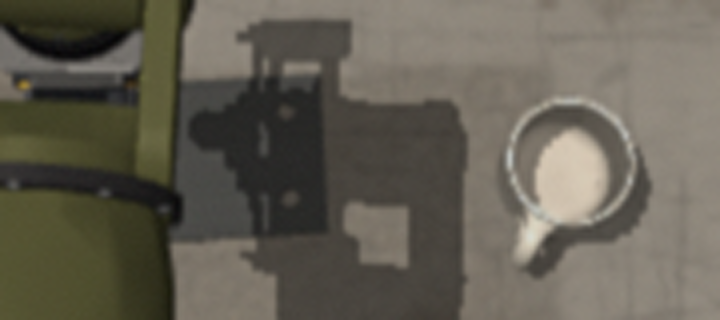

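Lifted clear. The blank and mug look unmoved (mug rim centre at top about (377.5,270)). Moving over the mug.

Request:
step_arm --motion '[[[-0.0018,-0.0047,0.0283,0,0,0],[-0.0018,-0.0047,0.0283,0,0,0],[-0.0018,-0.0047,0.0283,0,0,0],[-0.0018,-0.0047,0.0283,0,0,0],[-0.0018,-0.0047,0.0283,0,0,0],[-0.0018,-0.0047,0.0283,0,0,0],[-0.0018,-0.0047,0.0283,0,0,0],[-0.0018,-0.0047,0.0283,0,0,0],[-0.0018,-0.0047,0.0283,0,0,0],[-0.0018,-0.0047,0.0283,0,0,0],[0,0,0,0,0,0],[0,0,0,0,0,0]]]'

```text
time_s: 17.7
ee_pos: [0.5305, -0.2497, 0.2665]
eef_rot: [-2.942, 1.504, 1.793]
force: [0.0, 1.0, -1.6]
grip_width: 0.0239
```

```bash
python3 - <<'E'
from sd import *
crop(s,260,170,90,150,4,"s11.png")
t=camera("top");crop(t,240,230,180,80,4,"t11.png")
print("rim centre side ray",onz(s,304.95,272.4,.1), "tip proj",proj(s,b-[0,0,.136]),"rimc proj",proj(s,[.531,-.2505,.1]),proj(s,[.531,-.2505,.007]))
E
```

```text
17.7 [ 0.5305 -0.2497  0.2665] [ 0.0457  0.9658 -1.6408] [-0.1366  0.1019 -0.0638] 0.023893488343618638
[[-0.0147  0.9997  0.0214]
 [ 0.0651  0.0223 -0.9976]
 [-0.9978 -0.0132 -0.0654]]
[array([302.21, 216.23]), array([303.55, 243.94]), array([303.94, 252.05]), array([304.16, 256.56]), array([304.23, 257.93])]
rim centre side ray [ 0.5308 -0.2532  0.1   ] tip proj [304.2111 257.5877] rimc proj [305.0718 271.7487] [306.493  301.2438]
```

View pics/s11.png

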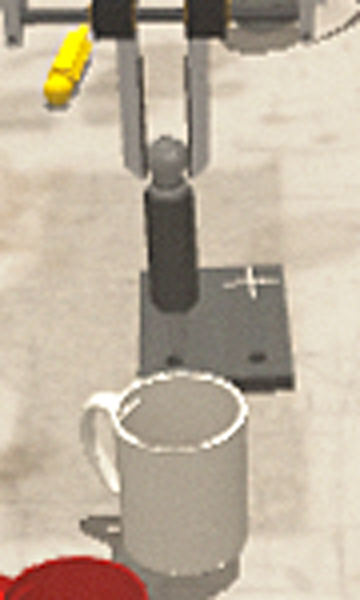

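View pics/t11.png

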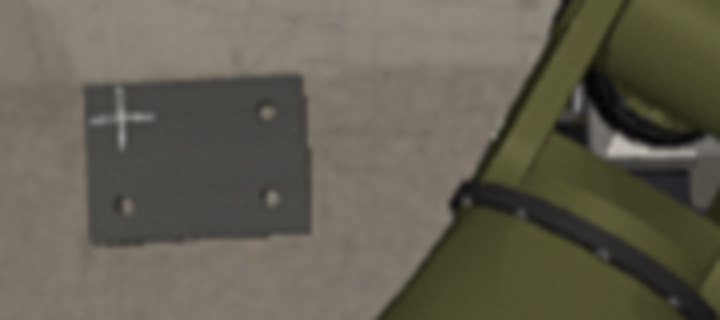

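Side and top agree on the mug centre, (0.531,-0.2505) against (0.531,-0.253), and the punch is over it. The blank still sits with its cross at top (270,259), unmoved. Lowering into the mug.

Request:
step_arm --motion '[[[0.02,0.0005,0.0017,0,0,0],[0.02,0.0003,0.0016,0,0,0],[0.02,0.0003,0.0015,0,0,0],[0.02,0.0003,0.0015,0,0,0],[0.02,0.0003,0.0015,0,0,0],[0.02,0.0003,0.0015,0,0,0],[0,0,0,0,0,0],[0,0,0,0,0,0]]]'

```text
time_s: 18.8
ee_pos: [0.5316, -0.2516, 0.1479]
eef_rot: [-2.968, 1.506, 1.767]
force: [0.1, 0.6, -2.0]
grip_width: 0.0238
```

```bash
python3 - <<'E'
from sd import *
crop(s,260,220,90,110,5,"s12.png")
E
```

```text
18.8 [ 0.5316 -0.2516  0.1479] [ 0.0868  0.5878 -2.006 ] [-0.1302  0.0081  0.0432] 0.0237779948681028
[[-0.0127  0.9997  0.0219]
 [ 0.0637  0.0227 -0.9977]
 [-0.9979 -0.0112 -0.064 ]]
[array([304.69, 259.61]), array([305.88, 284.41]), array([306.22, 291.68]), array([306.42, 295.73]), array([306.48, 296.97])]
```

View pics/s12.png

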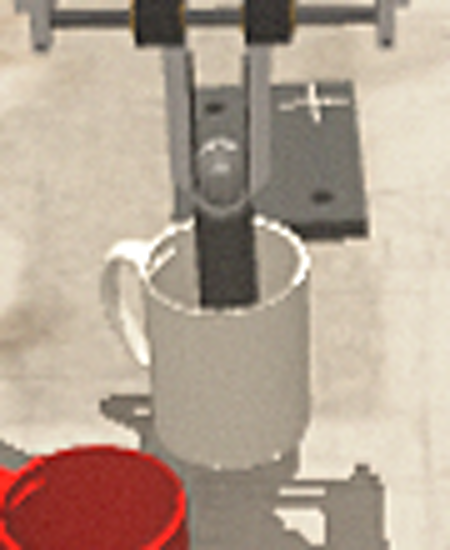

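The punch is centred in the mug mouth. Lowering until the nose reaches the floor.

Request:
step_arm --motion '[[[0.007,0.0001,0.0005,0,0,0],[0.006,0.0001,0.0004,0,0,0],[0,0,0,0,0,0]]]'

```text
time_s: 19.23
ee_pos: [0.5311, -0.2518, 0.1335]
eef_rot: [-2.95, 1.505, 1.784]
force: [-0.2, -0.6, -1.3]
grip_width: 0.024
```

Request:
step_arm --motion '[[[0.0015,0,0.0001,0,0,0],[0.001,0,0.0001,0,0,0],[0,0,0,0,0,0]]]'

```text
time_s: 19.6
ee_pos: [0.5312, -0.252, 0.1315]
eef_rot: [-2.958, 1.505, 1.776]
force: [-0.5, -0.2, 1.0]
grip_width: 0.024
```

Floor contact, with the force up about 2.5 N. I'll ease the grip first, then open slowly.

Request:
step_arm --motion '[[[0,0,0,0,0,0],[0,0,0,0,0,0],[0,0,0,0,0,0],[0,0,0,0,0,0]]]' --squeeze 3

```text
time_s: 20.1
ee_pos: [0.5312, -0.2519, 0.1314]
eef_rot: [-2.956, 1.505, 1.779]
force: [0.3, -0.8, 1.4]
grip_width: 0.0258
```

Request:
step_arm --motion '[[[0,0,0,0,0,0],[0,0,0,0,0,0],[0,0,0,0,0,0],[0,0,0,0,0,0]]]' --fingers 0.03

```text
time_s: 20.6
ee_pos: [0.5312, -0.2519, 0.1314]
eef_rot: [-2.955, 1.505, 1.779]
force: [0.5, -0.3, -0.1]
grip_width: 0.0298
```

Request:
step_arm --motion '[[[0,0,0,0,0,0],[0,0,0,0,0,0],[0,0,0,0,0,0],[0,0,0,0,0,0]]]' --fingers 0.045

```text
time_s: 21.1
ee_pos: [0.5312, -0.2519, 0.1314]
eef_rot: [-2.955, 1.505, 1.779]
force: [0.4, -0.1, 0.3]
grip_width: 0.0451
```

```bash
python3 - <<'E'
from sd import *
crop(s,260,220,90,110,5,"s13.png")
E
```

```text
21.1 [ 0.5312 -0.2519  0.1314] [ 0.4115 -0.0961  0.308 ] [-0.1437  0.0133  0.0018] 0.0451408511421978
[[-0.0136  0.9997  0.0214]
 [ 0.0642  0.0223 -0.9977]
 [-0.9978 -0.0122 -0.0645]]
[array([304.79, 265.29]), array([305.97, 289.73]), array([306.32, 296.89]), array([306.51, 300.88]), array([306.57, 302.1 ])]
```

View pics/s13.png

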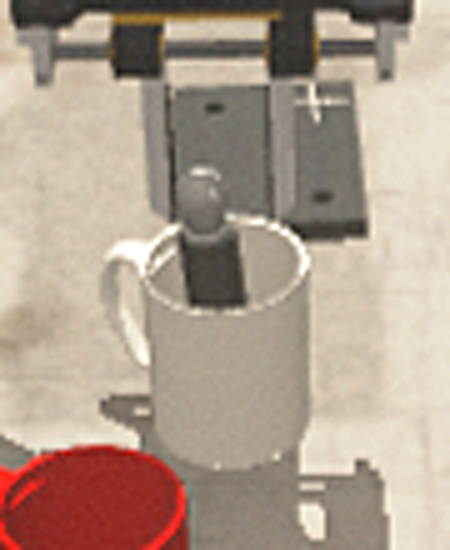

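The punch has leaned toward the -x finger, ball at side (300,258). I'll open further in steps so it settles on the wall.

Request:
step_arm --motion '[[[0,0,0,0,0,0],[0,0,0,0,0,0],[0,0,0,0,0,0]]]' --fingers 0.06

```text
time_s: 21.52
ee_pos: [0.5311, -0.2519, 0.1314]
eef_rot: [-2.955, 1.505, 1.78]
force: [-0.2, 0.4, 0.0]
grip_width: 0.06
```

Request:
step_arm --motion '[[[0,0,0,0,0,0],[0,0,0,0,0,0],[0,0,0,0,0,0],[0,0,0,0,0,0],[0,0,0,0,0,0]]]' --fingers 0.09

```text
time_s: 22.15
ee_pos: [0.5312, -0.2519, 0.1314]
eef_rot: [-2.955, 1.505, 1.78]
force: [-0.2, 0.2, 0.4]
grip_width: 0.0901
```

```bash
python3 - <<'E'
from sd import *
crop(s,260,220,90,110,5,"s14.png")
E
```

```text
22.15 [ 0.5312 -0.2519  0.1314] [-0.1913  0.2451  0.4215] [-0.0947  0.0996 -0.0096] 0.0900501253768412
[[-0.0136  0.9997  0.0215]
 [ 0.0642  0.0223 -0.9977]
 [-0.9978 -0.0122 -0.0645]]
[array([304.79, 265.29]), array([305.97, 289.73]), array([306.31, 296.9 ]), array([306.51, 300.88]), array([306.56, 302.1 ])]
```

View pics/s14.png

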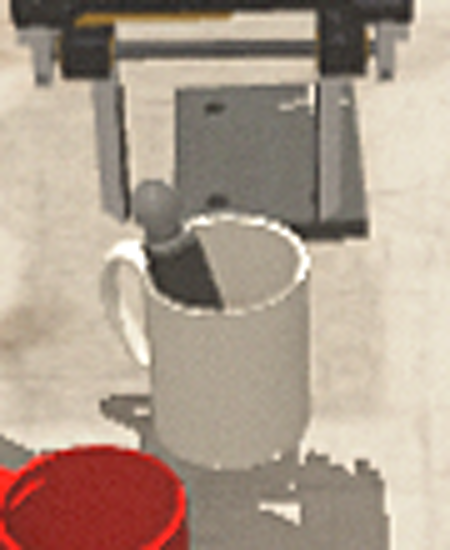

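The punch rests leaning on the mug's -x wall, ball at side (291,262), with the -x finger just clear of it. Opening fully and rising straight up.

Request:
step_arm --motion '[[[0,0,0,0,0,0],[-0.01,0,-0.0006,0,0,0],[-0.02,-0.0003,-0.0013,0,0,0],[-0.03,-0.0004,-0.0019,0,0,0],[-0.03,-0.0004,-0.0019,0,0,0],[-0.03,-0.0004,-0.0019,0,0,0],[-0.03,-0.0004,-0.0019,0,0,0],[0,0,0,0,0,0]]]' --fingers 0.094

```text
time_s: 23.2
ee_pos: [0.5316, -0.2524, 0.2845]
eef_rot: [-3.011, 1.508, 1.723]
force: [-1.0, 0.2, -0.7]
grip_width: 0.0941
```

Request:
step_arm --motion '[[[-0.003,0,-0.04,0,0,0],[-0.003,0,-0.04,0,0,0],[-0.003,0,-0.04,0,0,0],[-0.003,0,-0.04,0,0,0],[-0.003,0,-0.04,0,0,0],[-0.003,0,-0.04,0,0,0],[-0.003,0,-0.04,0,0,0],[-0.003,0,-0.04,0,0,0],[-0.003,0,-0.04,0,0,0],[-0.003,0,-0.04,0,0,0],[0,0,0,0,0,0],[0,0,0,0,0,0]]]'

```text
time_s: 24.7
ee_pos: [0.5228, 0.1445, 0.3367]
eef_rot: [-2.938, 1.505, 1.796]
force: [-0.4, 0.2, -0.3]
grip_width: 0.0942
```

```bash
python3 - <<'E'
from sd import *
from cross import linecross
t=camera("top");crop(t,240,230,180,80,4,"t15.png");crop(s,260,180,110,140,4,"s15.png")
ct=linecross(t,[252,253,254,255,256,261,262,263,264,265,266],(268,272),[263,264,265,266,267,272,273,274,275,276,277],(257,262),72)
cs=linecross(s,[237,238,242,243,],(321,325),[316,317,318,319,320,324,325,326,327,328],(238,243),112);print("cross",ct,cs)
T=t["pixels"].max(2)
print(T[269,358:366],T[270,388:396],T[250:258,377],T[281:290,380])
E
```

```text
24.7 [0.5228 0.1445 0.3367] [-0.3507  0.2069 -0.2548] [-0.1023  0.1173 -0.011 ] 0.0942382064349836
[[-0.0146  0.9997  0.0214]
 [ 0.0638  0.0223 -0.9977]
 [-0.9979 -0.0132 -0.0641]]
[array([304.56, 127.5 ]), array([305.56, 152.12]), array([305.86, 159.39]), array([306.03, 163.44]), array([306.08, 164.68])]
cross (np.float64(nan), np.float64(nan)) (np.float64(nan), np.float64(nan))
[126 117 103 137 194 131 112 124] [ 99  99 100 101 118 149 101  91] [141 142 141 139 158 175 115  80] [129 125 118 106  95  87  82  81  81]cross.py:7: RuntimeWarning: invalid value encountered in scalar divide
  w=G[v,vu[0]:vu[1]];P.append((v,(w*np.arange(*vu)).sum()/w.sum()))
cross.py:10: RuntimeWarning: invalid value encountered in scalar divide
  w=G[hu[0]:hu[1],u];Q.append((u,(w*np.arange(*hu)).sum()/w.sum()))
```

View pics/t15.png

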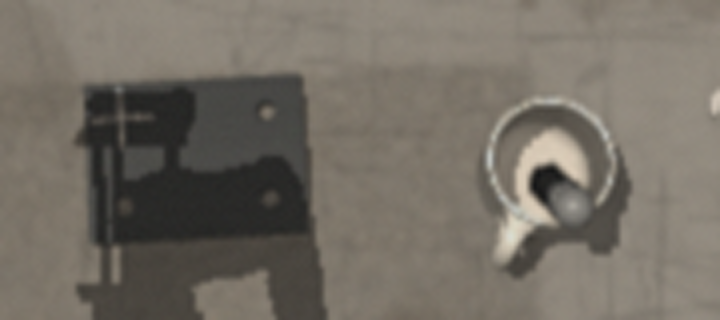

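View pics/s15.png

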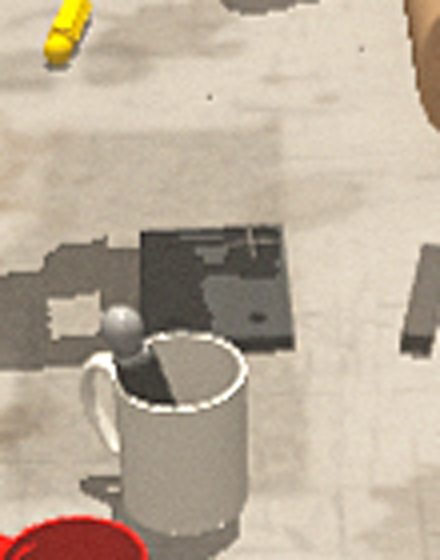

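```bash
python3 -c "
from station import ticket;print(ticket.hand_in())"
```

```text
the job is handed in; nothing more can be done
None
```

The job is done and handed in at about 25 s of the 61 s allowed; no verdict was reported.

- **Picking up:** I pinched the dark punch lightly by its ball, let it hang, then gripped it at 50 N. The cameras showed it about 4° off vertical one way and 0.7° the other. I corrected both to within about 0.5°.
- **Punching:** I put the nose on the cross, within about 1 mm in the side view, and pressed in steps of 1 mm or less. The push rose to about 13 N, then dropped to about 8 N as the spring snapped. I stopped with the nose an estimated 9.8 to 10.5 mm in. That is past the 9 mm needed and short of the 11.5 mm stop.
- **Putting away:** I lowered the punch nose-down to the mug floor, eased the grip and opened the fingers in steps.

**Last checks:** the punch leans against the inside of the mug, nose down and free of the fingers. In the top view the mug rim and the blank are where they were at the start, and the robot is clear of everything.

**Not confirmed:**
- The final sub-pixel check of the cross failed because the arm's shadow lay on it, so I judged it unmoved by eye.
- The punch mark itself is too small to see in the pictures, so the snap rests on the force drop and the travel.
- I saw nothing disturbed near the work, but I did not measure the tape measure and try square again.

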